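Load a bell carrier onto the drying rail

TASK

Take the carrier with the two blue bells by its orange grip block, feed its white shoe into the yellow-marked open end of the aluminium drying rail and slide it along until it is home at the red end stop, square to the rail, then let go. Leave the carriers with white and pink bells standing where they are.

Things in the scene. Friction and masses are not known exactly. Their poses are not given: they have to be found in the camera images.
- blue_carrier: Loose hanger (0.2-0.4 kg) standing on 2 blue ceramic bells. Origin on the ground midway between them, z up; sizes in mm. Steel crossbar along x, 136 long, z 75-83; bells (48 high, 40 wide) under it at x=-60, +60. At the centre: orange grip block 22x22, z 83-128, taken from above; below it a neck (8 in x, 16 in y) down to a white shoe 36 (x) by 40 (y), z 30-40. A half turn is the same.
- rail: Fixed aluminium channel (dark floor) along y. Origin on the table below its middle; mm. 260 long, 56 wide (50 inside), floor z=90, ceiling 117, top 121 with a 20 slot for the neck; bells hang either side. Open yellow end at y=+130; red stop's inner face at y=-120 (up to z 136). Shoe fits inside. Carrier fully home: its origin at x=0, y=-100, z=60, x axes parallel, shoe on the floor at the stop.
- white_carrier: A bystander: loose carrier of the same shape with white bells, to be left alone. Same origin and axes as the blue one.
- pink_carrier: A bystander: loose carrier of the same shape with pink bells, to be left alone. Same origin and axes as the blue one.

How it is judged (in metres and radians):
On the way:
1. the blue carrier's shoe has entered the channel at its open end (y of blue_carrier in the frame of rail between -0.13 and 0.11 m and x of blue_carrier in the frame of rail between -0.012 and 0.012 m and z of blue_carrier in the frame of rail between 0.052 and 0.08 m), for 0.1 s.
At the end, for the whole second after the job is handed in: The blue carrier hangs at rest in the rail, its shoe flat on the channel floor (upright within 8 degrees, height within 6 mm) and within 15 mm of the red stop, square to the rail within 17 degrees; the white and pink carriers stand within 30 mm of where they started (y of blue_carrier in the frame of rail between -0.11 and -0.085 m and x of blue_carrier in the frame of rail between -0.012 and 0.012 m and z of blue_carrier in the frame of rail between 0.054 and 0.066 m and angle between blue_carrier's own z axis and vertical below 0.15 rad and angle between the x axis of blue_carrier and the x axis of rail, either way round below 0.3 rad and linear speed of blue_carrier below 0.02 m/s and distance of each of white_carrier, pink_carrier from where it was at the start of the episode below 0.03 m and angle between each of white_carrier, pink_carrier's own z axis and vertical below 0.2 rad); the robot touches nothing.
It fails at once if the carrier with white bells was moved or knocked over (distance of white_carrier from where it was at the start of the episode above 0.03 m or angle between white_carrier's own z axis and vertical above 0.5 rad).
It fails at once if the carrier with pink bells was moved or knocked over (distance of pink_carrier from where it was at the start of the episode above 0.03 m or angle between pink_carrier's own z axis and vertical above 0.5 rad).
It also fails if it takes over 40 s, if anything falls off the work surface, if the arm or the gripper's body presses on something with over 40 N, if the wrist force passes 120 N, or if a joint passes its speed limit or range.

ROBOT

A 6-joint arm with a two-finger parallel gripper is mounted at the origin on the work surface. World frame = base frame: x ahead of the robot, y to its left, z up, the work surface at z = 0. Lengths are in m, angles in degrees, forces in N, time in s.
With the tool pointing down it reaches from about 0.35 to 0.875 m from the base axis. Payload 4.2 kg.
Tool frame: the origin (TCP) lies between the finger pads; the fingertips stand 8 mm ahead of it and the grasp point (between the pads) lies 11 mm behind it; x points along the fingers, y is the direction in which the jaws open and shut, and the axes are right-handed (so a half turn about x gives the same grasp; the last joint's range is limited). The gripper opens to 87 mm and grips with 3 to 60 N. Pads are 19 mm wide; open, the fingers measure 117 mm over their backs; the gripper's body (75 mm by 190 mm) begins 51 mm behind the grasp point.
Start: joints at [82.769, 22.042, 0.453, 0, -68.411, -14.817], TCP at [0.235, 0.579, 0.231] pointing down, gripper open.
Joint ranges: [-179.83, 179.83], [-69.29, 118.12], [-61.27, 80.66], [-181.25, 117.63], [-171.15, -9.14], [-177.46, 177.46]. Speed limits (degrees/s): [159.86, 159.86, 180, 180, 180, 180].

INTERFACE

Orientations are given as a 3x3 rotation matrix whose columns are the frame's x, y, z axes.
In Python, from station import r gives the robot as it stands. The module is installed in compiled form; this text tells all that it offers.
- The arm moves only by the tool move_arm, never from a script. Its argument "increments" is one flat list of numbers, 7 for each row, row after row: the turn, a rotation vector about the tool's x, y, z in degrees, then the shift along the tool's x, y, z in m, then the finger opening in m, from 0 to 0.087. A call has 1 to 12 rows; each row is the pose to reach, as a shift and turn from the pose commanded when the call began, along the tool's axes at that moment; what a row does not reach only later rows make up. A row lasts 1/12 s, in which the tool goes at most 41.7 mm and 7.16 degrees, less where a joint would pass 70% of its speed; a pose out of reach is approached as far as the arm can. A call with a gripper value outside its range is refused whole. The fingers move at their own pace and stop on an object; the grip force is fixed at half the most. Time passes only in rows, so rows that repeat a pose let the fingers close. It gives the time, the measured TCP pose, the force and the opening at its end, in the units of the state.
- r.sense(): the state, without advancing time (a new reading comes with each control period).
- r.capture(name): name is "scene" or "top"; returns the picture (384x512x3 uint8, red, green, blue); there is no depth.
- r.calibration(name): a dict with "fx", "fy", "cx", "cy" (pixels), "rvec" (rotation vector, rad) and "tvec" (3), from world to camera coordinates, as OpenCV has them. Camera axes: x right, y down, z forward; pixel columns grow to the right and rows downward; lengths in m; the calibration is good to about 2 mm. A picture is of the moment at which its call begins. calibration takes no time and is no camera call.
- r.finish_job(): hands the job in, once; it reports no verdict.
The state is a dict: "time_s": time; "joints": joint angles; "joint_velocities": joint speeds; "effort": joint torques, N m; "tcp_pos": TCP position; "ee_rot": TCP orientation; "wrist_force": force on the tool from outside, world axes, zero at the start; "moment": the same for the moment, N m; "gripper_width": opening from 0.0 (shut) to 1.0 (fully open).
Only numpy, scipy, OpenCV 4.12 (cv2) and the standard library are available. Lean on these libraries where they do the work, as an engineer would, in place of code of your own. Each camera call takes 0.05 s, during which the arm holds its last target.

## Working session

There is one attempt and no reset: what is moved stays moved. The work goes in short steps, Python scripts to look and compute and a tool call to move; the robot and the scene stay as the last step left them, time stands still between calls to the robot, and variables do not carry over. Pictures are saved under pics/ and viewed, and the job is handed in when it is done.

Besides the shell and the picture viewer there is one more tool, called after "Call:" by a JSON object that holds its "op" and its "data". move_arm: Moves the arm, as the interface text tells. Its arguments: {"type":"object","properties":{"increments":{"type":"array","items":{"type":"number"}}},"required":["increments"]}

```bash
mkdir -p pics; python3 - <<'E'
from station import r
import cv2
for n in("scene","top"):
    im=r.capture(n); cv2.imwrite(f"pics/{n}0.png",im[:,:,::-1]); print(n,r.calibration(n))
s=r.sense(); print(s)
E
```

```text
scene {'fx': 398.27380640813084, 'fy': 398.27380640813084, 'cx': 256.18438446940104, 'cy': 184.83817050079728, 'rvec': array([ 1.86264666,  1.55809785, -0.6613164 ]), 'tvec': array([-0.17681098, -0.31374682,  1.21074016])}
top {'fx': 390.4188425369816, 'fy': 390.4188425369816, 'cx': 251.24413870210776, 'cy': 194.51748284135275, 'rvec': array([ 2.14206874, -2.05002972,  0.24679562]), 'tvec': array([0.08192965, 0.53304243, 0.90538346])}
{'time_s': 0.1, 'joints': array([ 8.27697296e+01,  2.20903809e+01,  3.87835824e-01, -2.55228002e-02,
       -6.84108689e+01, -1.48167351e+01]), 'joint_velocities': array([ 9.41706421e-03, -2.14971274e-02,  1.24699373e-01,  9.34961794e-02,
        6.04103882e-02,  3.55718127e-05]), 'effort': array([-4.82048436e-04, -3.91691744e+01,  1.87933820e+01,  4.23187494e+00,
        1.34690505e-02, -7.23877611e-05]), 'tcp_pos': array([0.23438995, 0.57882824, 0.22952758]), 'ee_rot': array([[-6.60036413e-04, -3.75518757e-01, -9.26814559e-01],
       [-1.91154161e-03, -9.26812594e-01,  3.75519323e-01],
       [-9.99997955e-01,  2.01950102e-03, -1.06089671e-04]]), 'wrist_force': array([-0.08798853,  0.20967466, -0.3114252 ]), 'moment': array([0.01209158, 0.02993915, 0.00085567]), 'gripper_width': 1.000694375418895}
```

View pics/scene0.png

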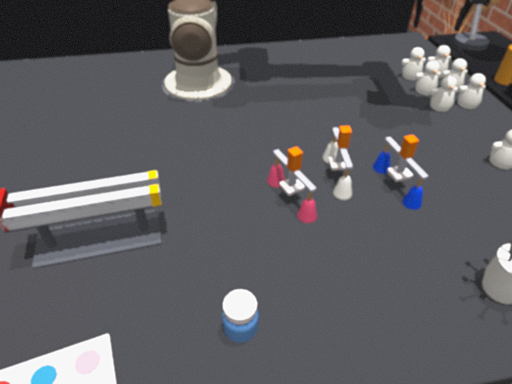

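View pics/top0.png

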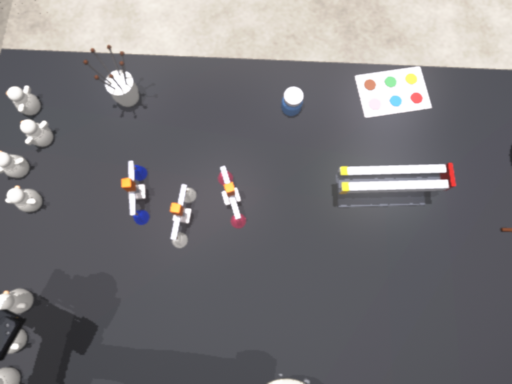

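The scene view shows the blue carrier with its orange block at about (410,147), the white one at (344,137), the pink one at (294,158), and the rail from yellow (155,185) to red (0,208). In the top view the blue block is at (129,184) and the rail runs from yellow (344,178) to red (452,175).

```bash
cat > h.py <<'E'
import cv2,numpy as np
from station import r
def cam(n):
    c=r.calibration(n);K=np.array([[c['fx'],0,c['cx']],[0,c['fy'],c['cy']],[0,0,1]]);R=cv2.Rodrigues(c['rvec'])[0];return K,R,np.array(c['tvec']).reshape(3)
def ray(n,uv,z):
    K,R,t=cam(n);o=-R.T@t;d=R.T@np.linalg.inv(K)@np.array([uv[0],uv[1],1.]);return o+d*(z-o[2])/d[2]
def tri(u1,u2):
    P=[np.c_[K@R,K@t] for K,R,t in (cam("scene"),cam("top"))]
    X=cv2.triangulatePoints(P[0],P[1],np.array(u1,float).reshape(2,1),np.array(u2,float).reshape(2,1));X=(X[:3]/X[3]).ravel();return X
def proj(n,X):
    K,R,t=cam(n);p=K@(R@np.array(X)+t);return p[:2]/p[2]
def masks(rgb):
    h=cv2.cvtColor(rgb,cv2.COLOR_RGB2HSV);H,S,V=[h[...,i].astype(int) for i in range(3)]
    return dict(orange=(H>=6)&(H<=17)&(S>180)&(V>120),yellow=(H>=22)&(H<=32)&(S>150)&(V>120),red=((H<4)|(H>176))&(S>180)&(V>90),blue=(H>=112)&(H<=126)&(S>180)&(V>60),pink=(H>=165)&(H<=176)&(S>150)&(V>80),white=(S<50)&(V>190))
def blobs(m,amin=8):
    n,l,s,c=cv2.connectedComponentsWithStats(m.astype(np.uint8));return [(c[i].round(1).tolist(),s[i].tolist()) for i in range(1,n) if s[i][4]>=amin]
E
python3 - <<'E'
from h import *
for n in("scene","top"):
    im=cv2.imread(f"pics/{n}0.png")[:,:,::-1].copy()
    M=masks(im)
    for k in("orange","yellow","red","blue"): print(n,k,blobs(M[k]))
    if n=="top":
        a=cv2.resize(im[150:260,100:260],None,fx=5,fy=5,interpolation=cv2.INTER_CUBIC);cv2.imwrite("pics/z1.png",a[:,:,::-1])
        a=cv2.resize(im[140:220,320:470],None,fx=5,fy=5,interpolation=cv2.INTER_CUBIC);cv2.imwrite("pics/z2.png",a[:,:,::-1])
    else:
        a=cv2.resize(im[110:230,260:440],None,fx=4,fy=4,interpolation=cv2.INTER_CUBIC);cv2.imwrite("pics/z3.png",a[:,:,::-1])
E
```

```text
scene orange [([505.8, 69.0], [496, 45, 16, 39, 212]), ([343.9, 137.4], [339, 126, 12, 21, 169]), ([408.2, 147.0], [401, 135, 17, 23, 231]), ([294.2, 159.9], [288, 147, 15, 24, 208])]
scene yellow [([151.9, 173.9], [148, 170, 8, 9, 57]), ([154.4, 194.5], [150, 185, 11, 21, 156])]
scene red [([2.2, 198.1], [0, 189, 7, 19, 101]), ([0.2, 211.8], [0, 209, 2, 7, 8])]
scene blue [([381.9, 162.6], [374, 152, 16, 21, 192]), ([413.1, 197.9], [403, 187, 19, 22, 244])]
top orange [([128.6, 186.5], [125, 185, 7, 3, 10])]
top yellow [([343.2, 169.8], [342, 167, 3, 8, 18]), ([125.8, 182.2], [123, 179, 7, 7, 41]), ([345.1, 189.4], [343, 188, 5, 3, 10])]
top red [([450.9, 174.5], [448, 164, 7, 22, 84])]
top blue [([139.7, 169.3], [136, 166, 9, 8, 38]), ([140.8, 214.2], [139, 212, 5, 6, 19]), ([136.0, 217.8], [135, 216, 3, 5, 9])]
```

View pics/z1.png

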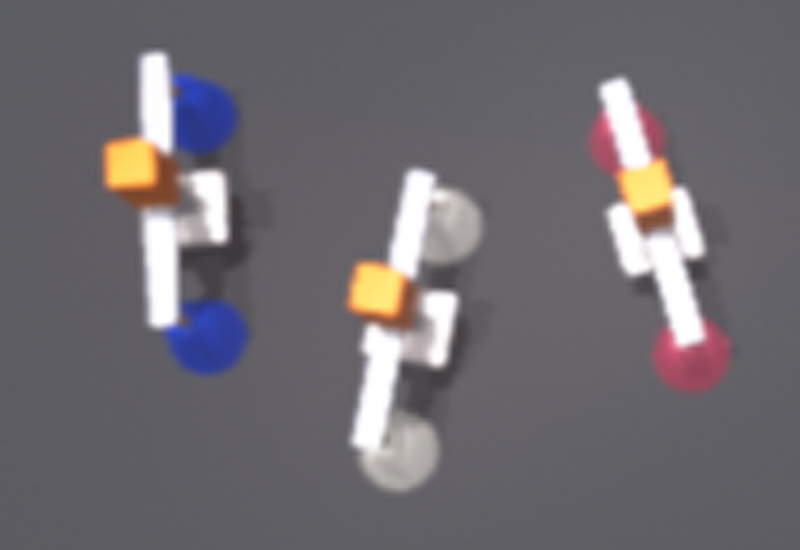

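View pics/z2.png

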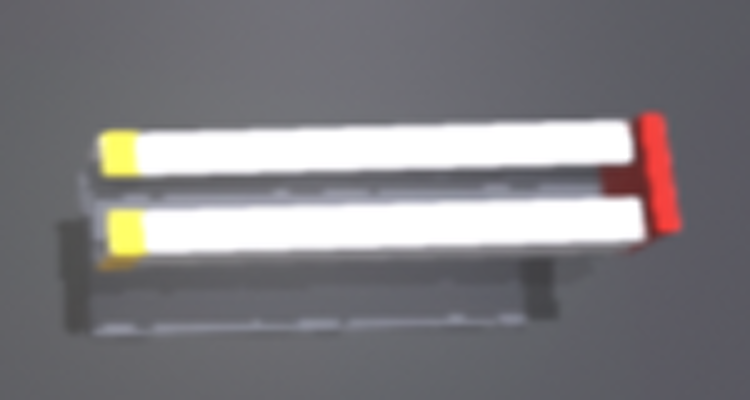

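View pics/z3.png

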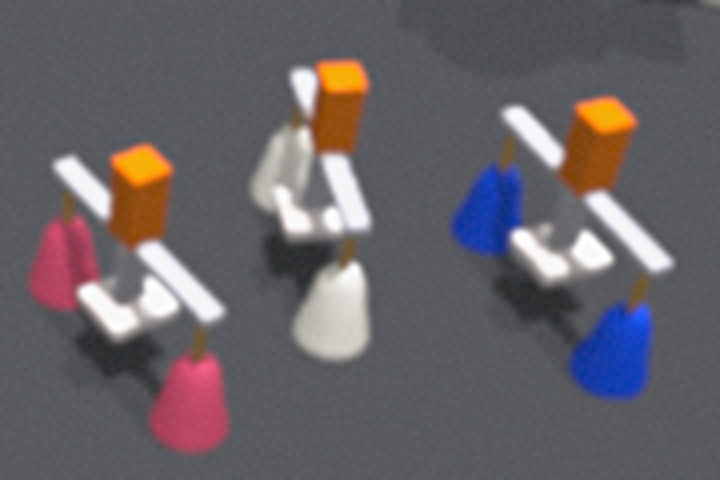

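```bash
python3 - <<'E'
from h import *
np.set_printoptions(precision=4,suppress=True)
z1=lambda u,v:((u+.5)/5-.5+100,(v+.5)/5-.5+150)
z2=lambda u,v:((u+.5)/5-.5+320,(v+.5)/5-.5+140)
z3=lambda u,v:((u+.5)/4-.5+260,(v+.5)/4-.5+110)
a=ray("top",z1(154,54),.083);b=ray("top",z1(164,327),.083)
print("blue bar",a,b,(a+b)/2,np.linalg.norm(a-b),np.degrees(np.arctan2(*(a-b)[:2])))
p=[ray("top",z1(*q),.128) for q in((107,141),(152,137),(158,183),(112,188))]
print("blk top",np.mean(p,0),[np.linalg.norm(p[i]-p[i-1]) for i in range(4)])
p=[ray("scene",z3(*q),.128) for q in((574,116),(607,97),(637,112),(604,132))]
print("blk scene",np.mean(p,0),[np.linalg.norm(p[i]-p[i-1]) for i in range(4)])
a=ray("scene",z3(511,110),.083);b=ray("scene",z3(663,268),.083);print("bar scene",(a+b)/2,np.linalg.norm(a-b),np.degrees(np.arctan2(*(a-b)[:2])))
c=[ray("top",z2(*q),.121) for q in((100,133),(107,256),(632,120),(645,240))]
for q in c:print("rail",q)
e=[ray("top",z2(*q),.136) for q in((638,112),(662,112),(658,235),(682,232))]
for q in e:print("red",q)
y=(c[0]+c[1])/2; rd=np.mean(e,0); print("w",np.linalg.norm(c[0]-c[1]),"yc",y,"redc",rd,np.linalg.norm((y-rd)[:2]),np.degrees(np.arctan2(*(y-rd)[:2])))
for i,k in((0,2),(1,3)): d=c[i]-c[k];print(np.linalg.norm(d),np.degrees(np.arctan2(d[0],d[1])))
for nm,(A,B) in dict(white=((420,172),(366,448)),pink=((613,82),(688,342))).items():
    a=ray("top",z1(*A),.083);b=ray("top",z1(*B),.083);print(nm,a,b,np.linalg.norm(a-b))
im=cv2.imread("pics/scene0.png");cv2.imwrite("pics/z4.png",cv2.resize(im[150:270,0:180],None,fx=4,fy=4,interpolation=cv2.INTER_CUBIC))
# strip masks
im=cv2.imread("pics/top0.png")[:,:,::-1].copy()
E
```

```text
blue bar [0.5975 0.4076 0.083 ] [0.4611 0.387  0.083 ] [0.5293 0.3973 0.083 ] 0.13796087708900737 81.41998270231483
blk top [0.5302 0.3966 0.128 ] [np.float64(0.022959313626386743), np.float64(0.020873692792342448), np.float64(0.022570469903151296), np.float64(0.021230073104840784)]
blk scene [0.532  0.3959 0.128 ] [np.float64(0.017253173310872488), np.float64(0.02672147776225659), np.float64(0.01702868130528991), np.float64(0.02712970567222218)]
bar scene [0.5325 0.3963 0.083 ] 0.1360637034065613 -98.35573670479563
rail [ 0.5932 -0.1013  0.121 ]
rail [ 0.5332 -0.104   0.121 ]
rail [ 0.611  -0.3542  0.121 ]
rail [ 0.5522 -0.356   0.121 ]
red [ 0.6099 -0.3496  0.136 ]
red [ 0.6104 -0.3609  0.136 ]
red [ 0.5506 -0.3545  0.136 ]
red [ 0.5525 -0.3657  0.136 ]
w 0.06007826710781686 yc [ 0.5632 -0.1026  0.121 ] redc [ 0.5808 -0.3577  0.136 ] 0.25562744335889176 -3.9548895285988697
0.25358156093226064 -4.028213170260165
0.25276106004236926 -4.300207534487344
white [0.5431 0.2712 0.083 ] [0.4076 0.2853 0.083 ] 0.13628728088843564
pink [0.5932 0.1799 0.083 ] [0.4649 0.1362 0.083 ] 0.1355501025561643
```

View pics/z4.png

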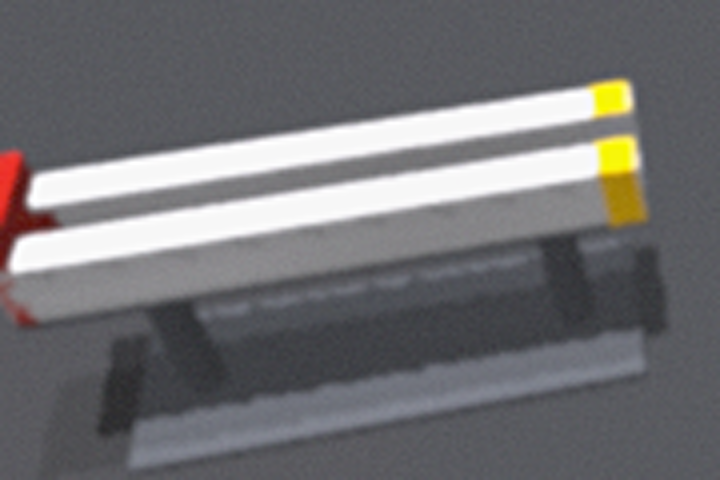

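```bash
cat >> h.py <<'E'
def inc(p0,psi0,p1,psi1):
    a=np.radians(psi0);R=np.array([[0,np.cos(a),np.sin(a)],[0,np.sin(a),-np.cos(a)],[-1,0,0]])
    print("turn x %.2f shift"%(-(psi1-psi0)),(R.T@(np.array(p1)-np.array(p0))).round(4))
def st():
    s=r.sense();R=s['ee_rot'];print("t",s['time_s'],"tcp",s['tcp_pos'].round(4),"psi",np.degrees(np.arctan2(R[1,1],R[0,1])).round(2),"down",R[2,0].round(4),"F",s['wrist_force'].round(2),"M",s['moment'].round(2),"w",round(s['gripper_width'],3),"j",s['joints'].round(1))
E
python3 - <<'E'
from h import *
np.set_printoptions(precision=4,suppress=True)
z4=lambda u,v:((u+.5)/4-.5,(v+.5)/4-.5+150)
for q in((631,80),(595,90),(640,172),(600,176),(632,119),(638,136)): print(q,ray("scene",z4(*q),.121))
inc([.235,.579,.231],-112.06,[.531,.3964,.231],-81.5)
st()
E
```

```text
(631, 80) [ 0.5349 -0.1043  0.121 ]
(595, 90) [ 0.5391 -0.1204  0.121 ]
(640, 172) [ 0.5967 -0.1007  0.121 ]
(600, 176) [ 0.5963 -0.1176  0.121 ]
(632, 119) [ 0.5618 -0.1039  0.121 ]
(638, 136) [ 0.5735 -0.1014  0.121 ]
turn x -30.56 shift [ 0.      0.0581 -0.3429]
t 0.1 tcp [0.2344 0.5788 0.2295] psi -112.06 down -1.0 F [-0.09  0.21 -0.31] M [0.01 0.03 0.  ] w 1.001 j [ 82.8  22.1   0.4  -0.  -68.4 -14.8]
```

Call:
{"op": "move_arm", "data": {"increments": [-5,0,0,0,0.006,-0.034,0.087,-10,0,0,0,0.012,-0.068,0.087,-15,0,0,0,0.018,-0.103,0.087,-20,0,0,0,0.024,-0.137,0.087,-25,0,0,0,0.03,-0.171,0.087,-30.5,0,0,0,0.036,-0.206,0.08,-30.5,0,0,0,0.042,-0.24,0.07,-30.5,0,0,0,0.048,-0.275,0.06,-30.5,0,0,0,0.053,-0.31,0.06,-30.5,0,0,0,0.0581,-0.343,0.06,-30.5,0,0,0,0.0581,-0.343,0.06]}}

```text
time_s: 1.02
tcp_pos: [0.5346, 0.3931, 0.2293]
ee_rot: [[-0.0, 0.141, -0.99], [-0.002, -0.99, -0.141], [-1.0, 0.002, 0.001]]
wrist_force: [0.3, 0.8, 1.0]
gripper_width: 0.709
```

```bash
python3 - <<'E'
from h import *
st()
for n in("scene","top"):
    im=r.capture(n); cv2.imwrite(f"pics/{n}1.png",im[:,:,::-1])
a=cv2.resize(cv2.imread("pics/scene1.png")[40:240,250:512],None,fx=3,fy=3,interpolation=cv2.INTER_CUBIC)
cv2.imwrite("pics/s1z.png",a)
E
```

```text
t 1.0167 tcp [0.5346 0.3931 0.2293] psi -81.89 down -1.0 F [0.31 0.81 0.99] M [0.07 0.03 0.  ] w 0.709 j [ 50.3  25.9   6.4   0.1 -70.6  47.8]
```

View pics/s1z.png

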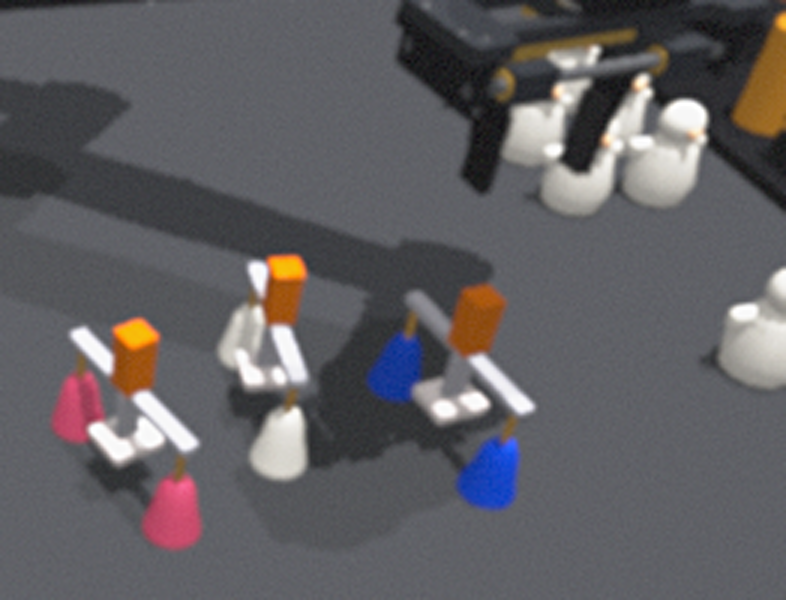

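View pics/top1.png

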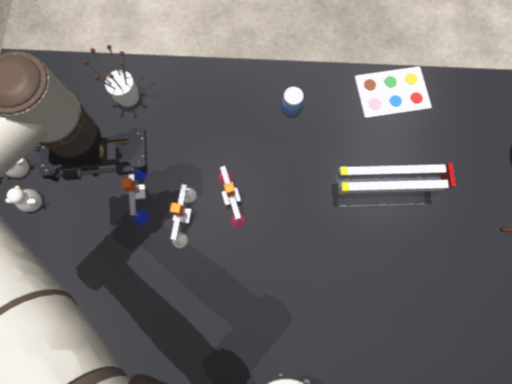

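```bash
python3 - <<'E'
from h import *
st(); p=r.sense()['tcp_pos']
for n in("scene","top"): print(proj(n,p-[0,0,.008]),proj(n,[.531,.3964,.105]))
E
```

```text
t 1.1167 tcp [0.5314 0.3955 0.2294] psi -81.7 down -1.0 F [-0.27 -0.04  0.14] M [-0.05  0.02  0.  ] w 0.698 j [ 50.6  25.8   6.3  -0.  -70.5  47.7]
[424.63635407  97.01604978] [407.87114414 146.92485682]
[112.89351394 169.70814453] [129.13228757 184.24993744]
```

Call:
{"op": "move_arm", "data": {"increments": [0,0,0,0.02,0,0,0.06,0,0,0,0.04,0,0,0.06,0,0,0,0.06,0,0,0.06,0,0,0,0.06,0,0,0.06,0,0,0,0.06,0,0,0.06]}}

```text
time_s: 1.53
tcp_pos: [0.5294, 0.397, 0.1697]
ee_rot: [[-0.002, 0.149, -0.989], [-0.002, -0.989, -0.149], [-1.0, 0.002, 0.002]]
wrist_force: [-0.2, -0.2, 0.3]
gripper_width: 0.685
```

```bash
python3 - <<'E'
from h import *
st()
for n in("scene","top"):
    im=r.capture(n); cv2.imwrite(f"pics/{n}2.png",im[:,:,::-1])
a=cv2.resize(cv2.imread("pics/scene2.png")[40:240,320:512],None,fx=3,fy=3,interpolation=cv2.INTER_CUBIC)
cv2.imwrite("pics/s2z.png",a)
E
```

```text
t 1.5333 tcp [0.5294 0.397  0.1697] psi -81.45 down -1.0 F [-0.18 -0.23  0.34] M [-0.04  0.03 -0.01] w 0.685 j [ 50.8  28.2   1.3   0.  -63.3  47.7]
```

View pics/s2z.png

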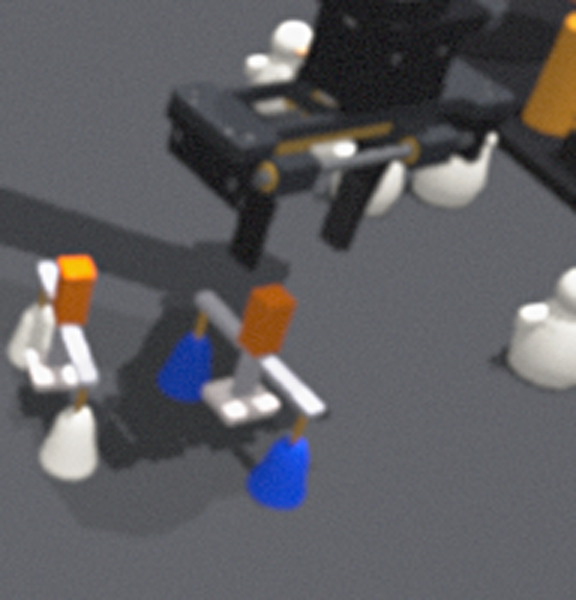

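Call:
{"op": "move_arm", "data": {"increments": [0,0,0,0.025,0,0,0.06,0,0,0,0.05,0,-0.001,0.06,0,0,0,0.072,0,-0.001,0.06,0,0,0,0.072,0,-0.001,0.06,0,0,0,0.072,0,-0.001,0.06]}}

```text
time_s: 2.05
tcp_pos: [0.5318, 0.3972, 0.0992]
ee_rot: [[0.0, 0.148, -0.989], [-0.0, -0.989, -0.148], [-1.0, 0.0, -0.0]]
wrist_force: [0.3, 0.1, 0.5]
gripper_width: 0.691
```

```bash
python3 - <<'E'
from h import *
st()
for n in("scene","top"):
    im=r.capture(n); cv2.imwrite(f"pics/{n}3.png",im[:,:,::-1])
a=cv2.resize(cv2.imread("pics/scene3.png")[80:230,340:512],None,fx=4,fy=4,interpolation=cv2.INTER_CUBIC)
cv2.imwrite("pics/s3z.png",a)
E
```

```text
t 2.05 tcp [0.5318 0.3972 0.0992] psi -81.51 down -1.0 F [0.34 0.11 0.49] M [0.01 0.03 0.  ] w 0.691 j [ 50.7  31.9  -3.1   0.  -54.9  47.8]
```

View pics/s3z.png

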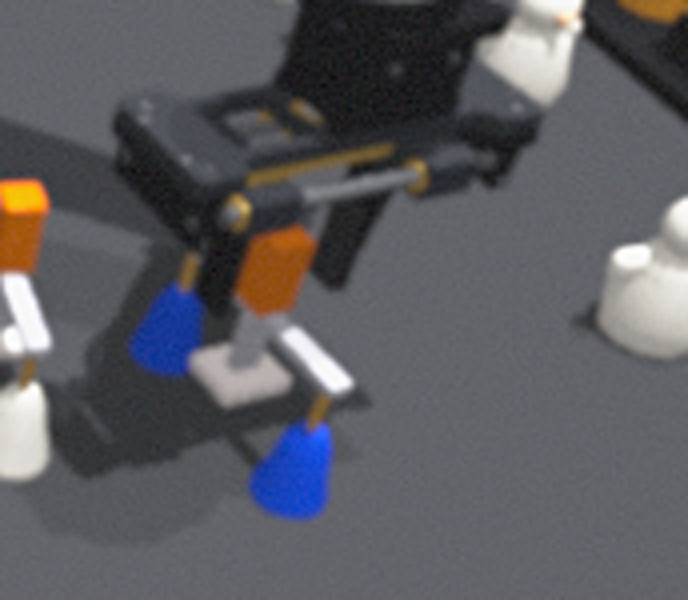

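The fingers straddle the orange block (275,270 in the zoom), so I'm closing.

Call:
{"op": "move_arm", "data": {"increments": [0,0,0,0,0,0,0.03,0,0,0,0,0,0,0.02,0,0,0,0,0,0,0.015,0,0,0,0,0,0,0.015,0,0,0,0,0,0,0.015,0,0,0,0,0,0,0.015]}}

```text
time_s: 2.65
tcp_pos: [0.5317, 0.3968, 0.0987]
ee_rot: [[0.0, 0.147, -0.989], [0.0, -0.989, -0.147], [-1.0, -0.0, -0.0]]
wrist_force: [0.2, 0.4, -0.0]
gripper_width: 0.318
```

Call:
{"op": "move_arm", "data": {"increments": [0,0,0,-0.01,0,0,0.015,0,0,0,-0.03,0,0,0.015,0,0,0,-0.06,0,0,0.015,0,0,0,-0.09,0,0,0.015,0,0,0,-0.12,0,0,0.015,0,0,0,-0.15,0,0,0.015,0,0,0,-0.17,0,0,0.015,0,0,0,-0.18,0,0,0.015,0,0,0,-0.18,0,0,0.015]}}

```text
time_s: 3.4
tcp_pos: [0.5322, 0.3973, 0.2812]
ee_rot: [[0.003, 0.147, -0.989], [0.003, -0.989, -0.147], [-1.0, -0.003, -0.003]]
wrist_force: [-0.0, -0.3, -3.7]
gripper_width: 0.252
```

```bash
python3 - <<'E'
from h import *
st()
for n in("scene","top"):
    im=r.capture(n); cv2.imwrite(f"pics/{n}4.png",im[:,:,::-1])
a=cv2.resize(cv2.imread("pics/scene4.png")[0:240,250:512],None,fx=2.5,fy=2.5,interpolation=cv2.INTER_CUBIC)
cv2.imwrite("pics/s4z.png",a)
E
```

```text
t 3.4 tcp [0.5322 0.3973 0.2812] psi -81.55 down -1.0 F [-0.02 -0.27 -3.65] M [ 0.   -0.11  0.  ] w 0.252 j [ 50.7  24.3  11.2   0.  -76.6  47.8]
```

View pics/s4z.png

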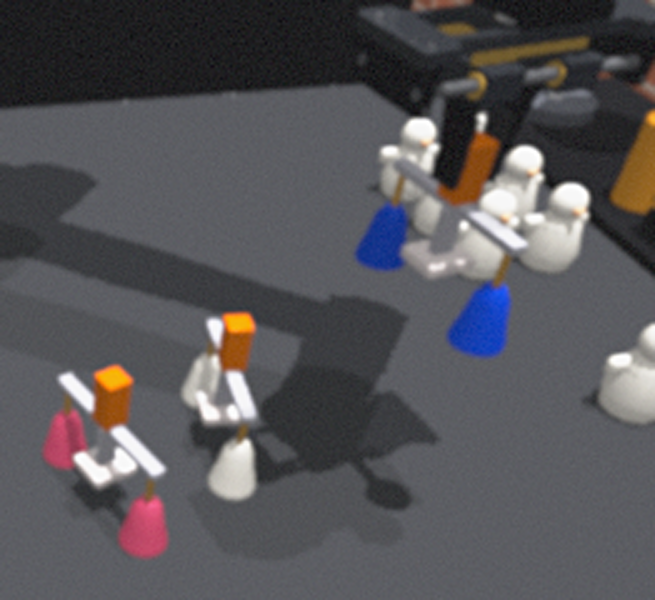

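```bash
python3 - <<'E'
from h import *
inc([.532,.397,.2805],-81.5,[.561,-.043,.2805],-85.9)
E
```

```text
turn x 4.40 shift [0.     0.4395 0.0364]
```

Call:
{"op": "move_arm", "data": {"increments": [0,0,0,0,0.006,0.0005,0.015,0.4,0,0,0,0.018,0.0015,0.015,0.8,0,0,0,0.036,0.003,0.015,1.2,0,0,0,0.06,0.005,0.015,1.6,0,0,0,0.088,0.0073,0.015,2,0,0,0,0.118,0.0098,0.015,2.4,0,0,0,0.15,0.0125,0.015,2.8,0,0,0,0.182,0.015,0.015,3.2,0,0,0,0.214,0.0178,0.015,3.6,0,0,0,0.244,0.0203,0.015,4,0,0,0,0.27,0.0225,0.015,4.4,0,0,0,0.292,0.0243,0.015]}}

```text
time_s: 4.5
tcp_pos: [0.5494, 0.1012, 0.2775]
ee_rot: [[-0.002, 0.068, -0.998], [-0.001, -0.998, -0.068], [-1.0, 0.001, 0.003]]
wrist_force: [0.4, 0.3, -3.7]
gripper_width: 0.251
```

```bash
python3 - <<'E'
from h import *
st()
s=r.sense();inc(s['tcp_pos'],-85.9,[.561,-.043,s['tcp_pos'][2]],-85.9)
E
```

```text
t 4.5 tcp [0.5494 0.1012 0.2775] psi -86.08 down -1.0 F [ 0.36  0.25 -3.71] M [-0.02 -0.03  0.01] w 0.251 j [ 27.1  13.9  -4.5   0.  -71.8  66.9]
turn x -0.00 shift [ 0.      0.1447 -0.0013]
```

Call:
{"op": "move_arm", "data": {"increments": [0,0,0,0,0.015,0,0.015,0,0,0,0,0.035,0,0.015,0,0,0,0,0.06,-0.001,0.015,0,0,0,0,0.09,-0.001,0.015,0,0,0,0,0.115,-0.001,0.015,0,0,0,0,0.135,-0.001,0.015,0,0,0,0,0.147,-0.001,0.015,0,0,0,0,0.147,-0.001,0.015,0,0,0,0,0.147,-0.001,0.015,0,0,0,0,0.147,-0.001,0.015]}}

```text
time_s: 5.33
tcp_pos: [0.5616, -0.0419, 0.2781]
ee_rot: [[-0.001, 0.071, -0.997], [0.0, -0.997, -0.071], [-1.0, -0.0, 0.001]]
wrist_force: [-0.8, -0.2, -4.3]
gripper_width: 0.249
```

```bash
python3 - <<'E'
from h import *
st()
for n in("scene","top"):
    im=r.capture(n); cv2.imwrite(f"pics/{n}5.png",im[:,:,::-1])
a=cv2.resize(cv2.imread("pics/scene5.png")[20:260,0:262],None,fx=2.5,fy=2.5,interpolation=cv2.INTER_CUBIC)
cv2.imwrite("pics/s5z.png",a)
E
```

```text
t 5.3333 tcp [ 0.5616 -0.0419  0.2781] psi -85.95 down -1.0 F [-0.83 -0.24 -4.29] M [-0.05 -0.04 -0.01] w 0.249 j [ 12.2  14.3  -3.9  -0.  -71.9  81.8]
```

View pics/s5z.png

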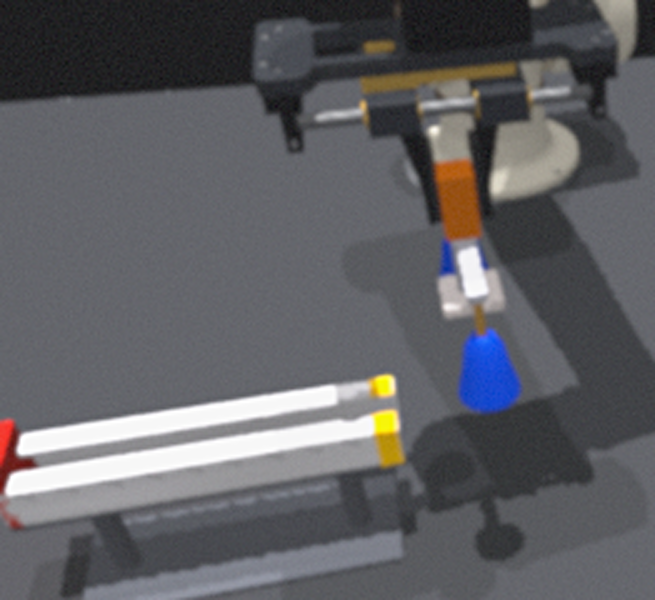

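View pics/top5.png

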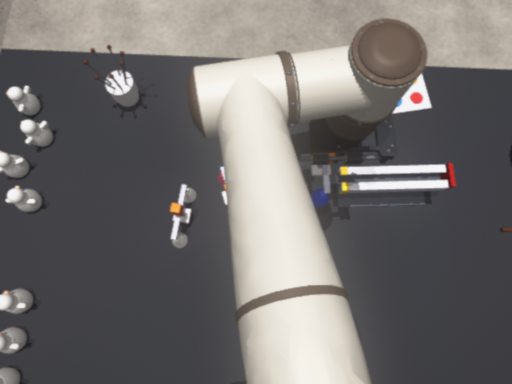

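Call:
{"op": "move_arm", "data": {"increments": [0,0,0,0.02,0,0,0.015,0,0,0,0.045,0,0,0.015,0,0,0,0.075,0,0,0.015,0,0,0,0.1,0,0,0.015,0,0,0,0.111,0,0,0.015,0,0,0,0.111,0,0,0.015,0,0,0,0.111,0,0,0.015,0,0,0,0.111,0,0,0.015]}}

```text
time_s: 6.1
tcp_pos: [0.5632, -0.0416, 0.1691]
ee_rot: [[0.003, 0.072, -0.997], [-0.0, -0.997, -0.072], [-1.0, 0.0, -0.003]]
wrist_force: [-0.7, -0.2, -3.4]
gripper_width: 0.248
```

```bash
python3 - <<'E'
from h import *
st()
for n in("scene","top"):
    im=r.capture(n); cv2.imwrite(f"pics/{n}6.png",im[:,:,::-1])
a=cv2.resize(cv2.imread("pics/scene6.png")[80:260,80:262],None,fx=4,fy=4,interpolation=cv2.INTER_CUBIC)
cv2.imwrite("pics/s6z.png",a[:600])
a=cv2.resize(cv2.imread("pics/top6.png")[130:230,290:470],None,fx=4,fy=4,interpolation=cv2.INTER_CUBIC)
cv2.imwrite("pics/t6z.png",a)
E
```

```text
t 6.1 tcp [ 0.5632 -0.0416  0.1691] psi -85.87 down -1.0 F [-0.75 -0.19 -3.35] M [-0.03 -0.07  0.04] w 0.248 j [ 12.2  19.1 -13.4   0.  -57.3  81.9]
```

View pics/s6z.png

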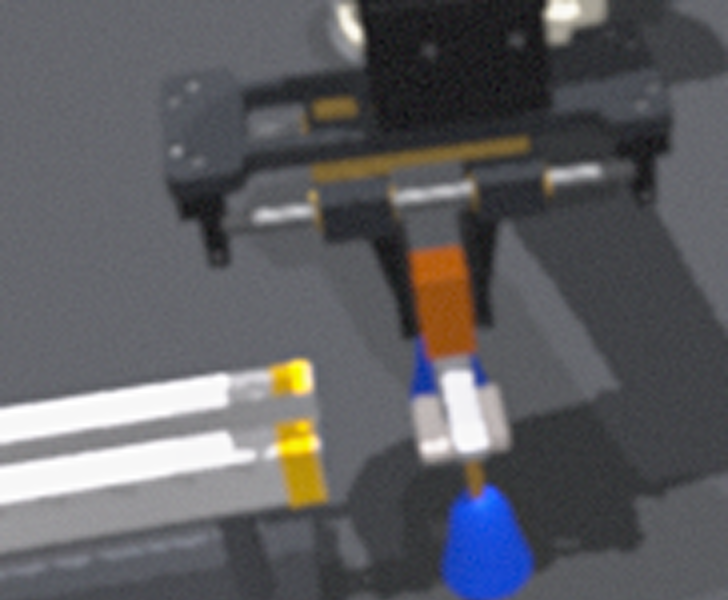

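View pics/t6z.png

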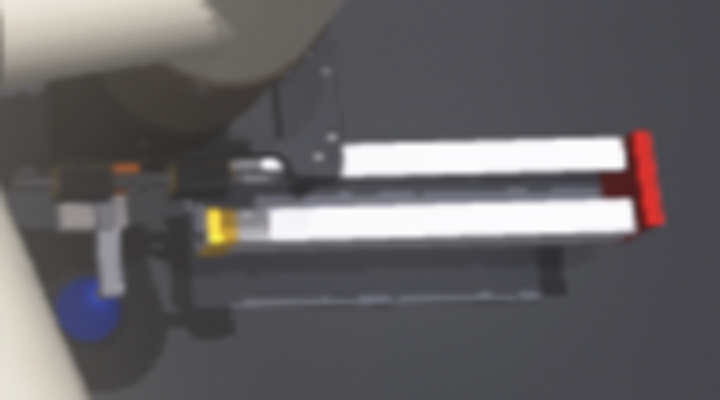

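```bash
python3 - <<'E'
from h import *
np.set_printoptions(precision=4,suppress=True)
f=lambda u,v,a,b:((u+.5)/4-.5+a,(v+.5)/4-.5+b)
print("bar far end scene",ray("scene",f(470,449,80,80),.153),"exp .631 -.0367", (proj("scene",[.631,-.0367,.153])-[80,80])*4)
print("bar near end top",ray("top",f(111,294,290,130),.153),"exp .4954 -.0465",(proj("top",[.4954,-.0465,.153])-[290,130])*4)
for q in((410,255),(463,246)):print("blk",ray("scene",f(*q,80,80),.128+.0704))
for q in((310,360),(318,430)):print("rail scene",ray("scene",f(*q,80,80),.121))
for q in((207,207),(203,243)):print("rail top",ray("top",f(*q,290,130),.121))
E
```

```text
bar far end scene [ 0.6392 -0.0364  0.153 ] exp .631 -.0367 [466.3378 433.7008]
bar near end top [ 0.4942 -0.0436  0.153 ] exp .4954 -.0465 [114.7283 290.5405]
blk [ 0.5665 -0.0517  0.1984]
blk [ 0.564  -0.0296  0.1984]
rail scene [ 0.5348 -0.1047  0.121 ]
rail scene [ 0.5826 -0.1014  0.121 ]
rail top [ 0.5561 -0.1051  0.121 ]
rail top [ 0.5342 -0.1025  0.121 ]
```

Call:
{"op": "move_arm", "data": {"increments": [0,0,0,0.001,0,0.0015,0.015,0,0,0,0.002,0,0.003,0.015,0,0,0,0.002,0.008,0.003,0.015,0,0,0,0.002,0.018,0.003,0.015,0,0,0,0.002,0.028,0.003,0.015,0,0,0,0.002,0.038,0.003,0.015,0,0,0,0.002,0.046,0.003,0.015,0,0,0,0.002,0.052,0.003,0.015,0,0,0,0.002,0.055,0.003,0.015,0,0,0,0.002,0.055,0.003,0.015]}}

```text
time_s: 7.03
tcp_pos: [0.5628, -0.0981, 0.1654]
ee_rot: [[-0.0, 0.069, -0.998], [-0.0, -0.998, -0.069], [-1.0, 0.0, 0.0]]
wrist_force: [-0.1, -0.3, -3.0]
gripper_width: 0.249
```

```bash
python3 - <<'E'
from h import *
st()
for n in("scene","top"):
    im=r.capture(n); cv2.imwrite(f"pics/{n}7.png",im[:,:,::-1])
a=cv2.resize(cv2.imread("pics/scene7.png")[110:250,60:212],None,fx=5,fy=5,interpolation=cv2.INTER_CUBIC)
cv2.imwrite("pics/s7z.png",a[:600])
a=cv2.resize(cv2.imread("pics/top7.png")[130:230,290:470],None,fx=4,fy=4,interpolation=cv2.INTER_CUBIC)
cv2.imwrite("pics/t7z.png",a)
E
```

```text
t 7.0333 tcp [ 0.5628 -0.0981  0.1654] psi -86.02 down -1.0 F [-0.11 -0.3  -3.04] M [-0.06 -0.03  0.01] w 0.249 j [  6.4  20.  -12.6  -0.  -57.4  87.6]
```

View pics/s7z.png

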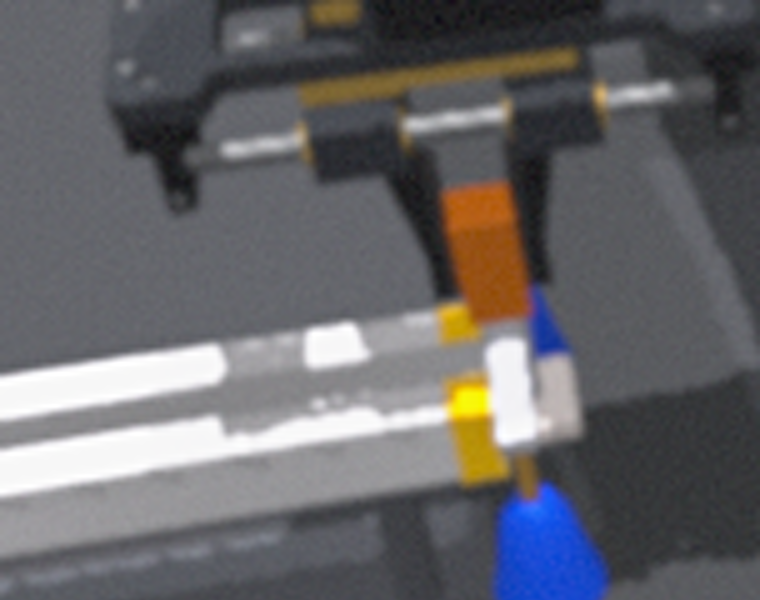

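View pics/t7z.png

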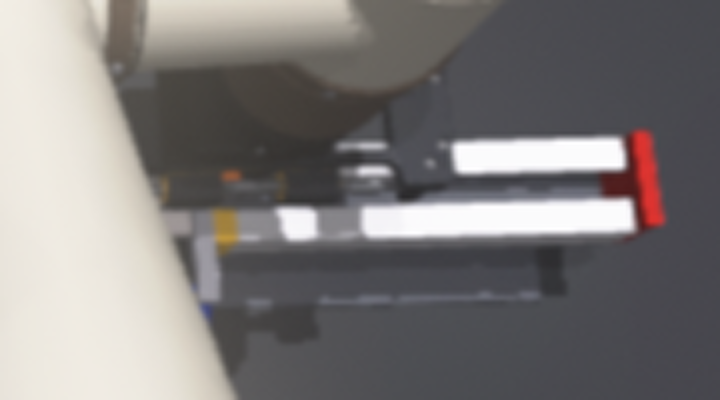

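Call:
{"op": "move_arm", "data": {"increments": [0,0,0,0,0.006,0,0.015,0,0,0,0,0.015,0,0.015,0,0,0,0,0.027,0,0.015,0,0,0,0,0.039,0,0.015,0,0,0,0,0.051,0,0.015,0,0,0,0,0.063,0,0.015,0,0,0,0,0.073,0,0.015,0,0,0,0,0.08,0,0.015,0,0,0,0,0.08,0,0.015]}}

```text
time_s: 7.88
tcp_pos: [0.5685, -0.1787, 0.1654]
ee_rot: [[-0.0, 0.069, -0.998], [-0.0, -0.998, -0.069], [-1.0, 0.0, 0.0]]
wrist_force: [-0.3, 0.4, -3.1]
gripper_width: 0.248
```

```bash
python3 - <<'E'
from h import *
st()
for n in("scene","top"):
    im=r.capture(n); cv2.imwrite(f"pics/{n}8.png",im[:,:,::-1])
a=cv2.resize(cv2.imread("pics/scene8.png")[110:250,30:182],None,fx=5,fy=5,interpolation=cv2.INTER_CUBIC)
cv2.imwrite("pics/s8z.png",a[:600])
E
```

```text
t 7.8833 tcp [ 0.5685 -0.1787  0.1654] psi -86.06 down -1.0 F [-0.3   0.41 -3.13] M [-0.07  0.02  0.02] w 0.248 j [ -1.9  22.3  -9.1   0.  -58.6  95.8]
```

View pics/s8z.png

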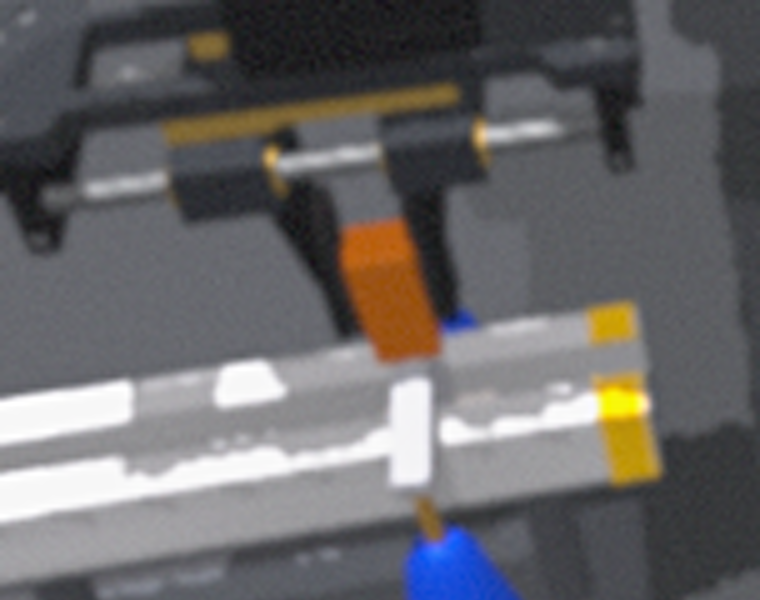

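The shoe is inside the channel with no side force. I'll slide on towards the stop.

Call:
{"op": "move_arm", "data": {"increments": [0,0,0,0,0.006,0,0.015,0,0,0,0,0.016,0,0.015,0,0,0,0,0.03,0,0.015,0,0,0,0,0.045,0,0.015,0,0,0,0,0.06,0,0.015,0,0,0,0,0.075,0,0.015,0,0,0,0,0.09,0,0.015,0,0,0,0,0.105,0,0.015,0,0,0,0,0.117,0,0.015,0,0,0,0,0.126,0,0.015,0,0,0,0,0.132,0,0.015,0,0,0,0,0.132,0,0.015]}}

```text
time_s: 8.98
tcp_pos: [0.5778, -0.31, 0.1653]
ee_rot: [[-0.0, 0.069, -0.998], [-0.0, -0.998, -0.069], [-1.0, 0.0, 0.0]]
wrist_force: [0.5, 0.1, -3.1]
gripper_width: 0.25
```

Call:
{"op": "move_arm", "data": {"increments": [0,0,0,0.001,0,0,0.015,0,0,0,0.002,0,0,0.015,0,0,0,0.003,0,0,0.015,0,0,0,0.004,0,0,0.015,0,0,0,0.005,0,0,0.015,0,0,0,0.005,0,0,0.015,0,0,0,0.005,0,0,0.015]}}

```text
time_s: 9.57
tcp_pos: [0.5782, -0.3091, 0.1651]
ee_rot: [[0.002, 0.073, -0.997], [-0.003, -0.997, -0.073], [-1.0, 0.004, -0.002]]
wrist_force: [-3.9, -0.5, 10.5]
gripper_width: 0.248
```

```bash
python3 - <<'E'
from h import *
st()
for n in("scene","top"):
    im=r.capture(n); cv2.imwrite(f"pics/{n}9.png",im[:,:,::-1])
a=cv2.resize(cv2.imread("pics/scene9.png")[110:250,0:152],None,fx=5,fy=5,interpolation=cv2.INTER_CUBIC)
cv2.imwrite("pics/s9z.png",a[:600])
a=cv2.resize(cv2.imread("pics/top9.png")[130:230,320:500],None,fx=4,fy=4,interpolation=cv2.INTER_CUBIC)
cv2.imwrite("pics/t9z.png",a)
E
```

```text
t 9.5667 tcp [ 0.5782 -0.3091  0.1651] psi -85.83 down -1.0 F [-3.88 -0.46 10.54] M [-0.21  1.56 -0.06] w 0.248 j [-13.9  27.6  -0.4   0.2 -61.8 108. ]
```

View pics/s9z.png

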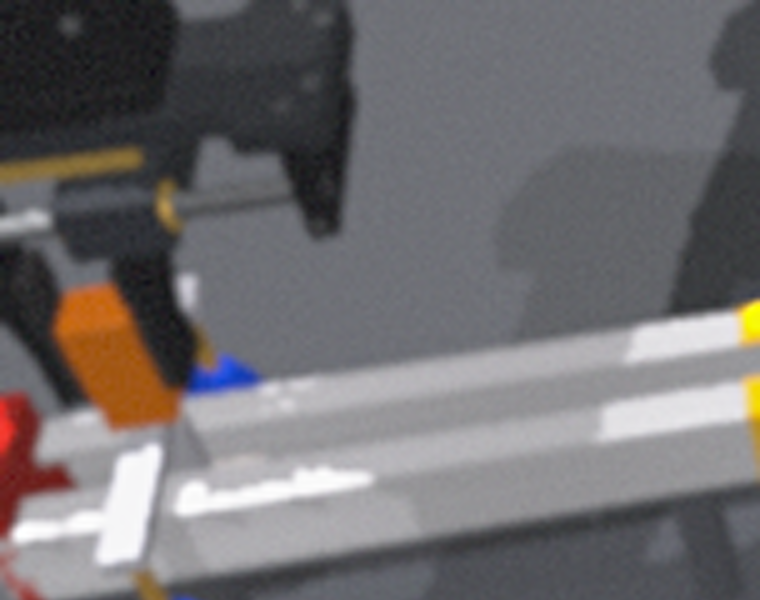

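View pics/t9z.png

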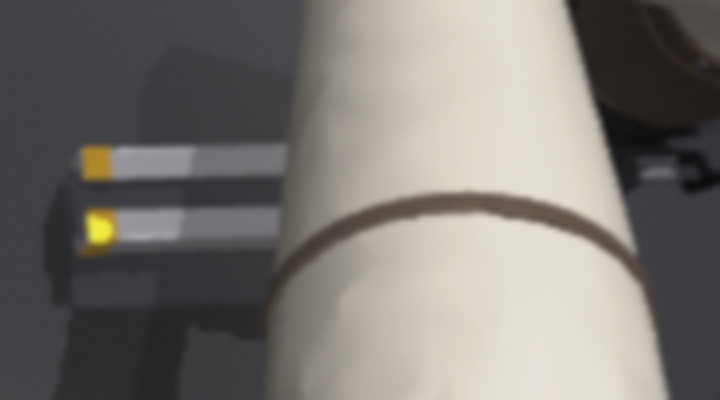

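```bash
python3 - <<'E'
from h import *
np.set_printoptions(precision=3,suppress=True)
o=np.array([.5782,-.3091,0]);a=np.radians(4.1);X=np.array([np.cos(a),np.sin(a),0]);Y=np.array([-np.sin(a),np.cos(a),0])
for nm,x,y,z in(("far bar",-.068,0,.083),("near bar",.068,0,.083),("blk",.011,-.011,.128),("blk",.011,.011,.128),("blkbot",.011,.011,.083),("blkbot",.011,-.011,.083),("bell near top",.06,0,.048),("bell far top",-.06,0,.048)):
    print(nm,(proj("scene",o+x*X+y*Y+[0,0,z+.0664])-[0,110])*5)
im=cv2.imread("pics/scene9.png")
cv2.imwrite("pics/s9w.png",cv2.resize(im[150:280,0:200],None,fx=4,fy=4,interpolation=cv2.INTER_CUBIC))
E
```

```text
far bar [166.785 258.624]
near bar [103.027 538.624]
blk [ 36.967 312.52 ]
blk [114.211 301.198]
blkbot [168.523 405.462]
blkbot [ 95.341 416.914]
bell near top [150.665 594.146]
bell far top [199.894 346.896]
```

View pics/s9w.png

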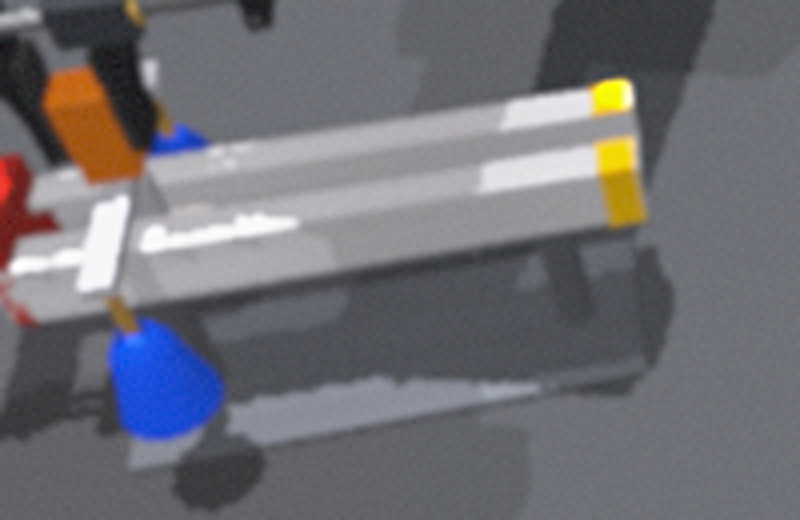

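The carrier is already on the floor. The fingers finished closing during the lift, so the carrier hangs about 7 mm lower than I assumed; the scene pixels agree. I'll relieve the downward push, then creep to the stop.

Call:
{"op": "move_arm", "data": {"increments": [0,0,0,-0.002,0,0,0.015,0,0,0,-0.0045,0,0,0.015,0,0,0,-0.0045,0.003,0,0.015,0,0,0,-0.0045,0.007,0,0.015,0,0,0,-0.0045,0.011,0,0.015,0,0,0,-0.0045,0.015,0,0.015,0,0,0,-0.0045,0.018,0,0.015,0,0,0,-0.0045,0.02,0,0.015,0,0,0,-0.0045,0.02,0,0.015]}}

```text
time_s: 10.42
tcp_pos: [0.5796, -0.3295, 0.1652]
ee_rot: [[0.001, 0.07, -0.998], [-0.001, -0.998, -0.07], [-1.0, 0.001, -0.001]]
wrist_force: [-0.3, 0.6, 0.6]
gripper_width: 0.25
```

```bash
python3 - <<'E'
from h import *
st()
im=r.capture("scene"); cv2.imwrite("pics/scene10.png",im[:,:,::-1])
cv2.imwrite("pics/s10w.png",cv2.resize(im[130:260,0:120,::-1],None,fx=5,fy=5,interpolation=cv2.INTER_CUBIC)[:600])
E
```

```text
t 10.4167 tcp [ 0.5796 -0.3295  0.1652] psi -85.97 down -1.0 F [-0.28  0.6   0.55] M [ 0.17 -0.26  0.  ] w 0.25 j [-15.7  28.7   1.6   0.  -62.8 109.7]
```

View pics/s10w.png

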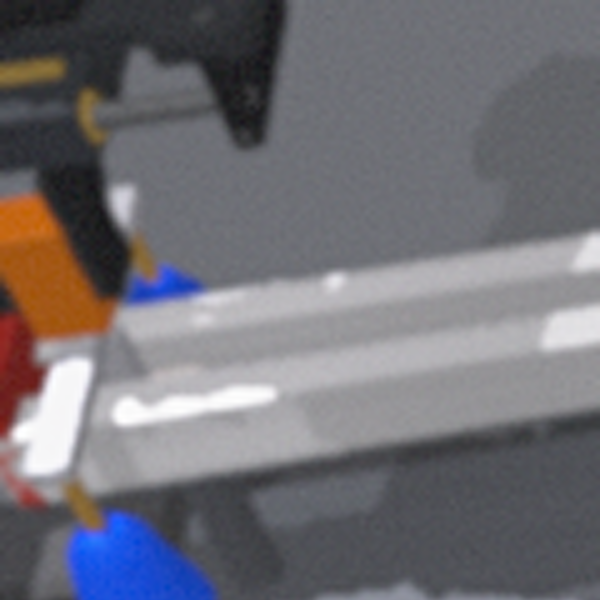

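Call:
{"op": "move_arm", "data": {"increments": [0,0,0,0,0.0015,0,0.015,0,0,0,0,0.003,0,0.015,0,0,0,0,0.004,0,0.015,0,0,0,0,0.005,0,0.015,0,0,0,0,0.005,0,0.015]}}

```text
time_s: 10.88
tcp_pos: [0.5795, -0.3337, 0.1652]
ee_rot: [[-0.0, 0.071, -0.998], [0.0, -0.998, -0.071], [-1.0, -0.0, 0.0]]
wrist_force: [-0.3, 3.9, 4.0]
gripper_width: 0.25
```

Call:
{"op": "move_arm", "data": {"increments": [0,0,0,-0.001,0.001,0,0.015,0,0,0,-0.001,0.002,0,0.015,0,0,0,-0.001,0.003,0,0.015,0,0,0,-0.001,0.004,0,0.015,0,0,0,-0.001,0.004,0,0.015]}}

```text
time_s: 11.3
tcp_pos: [0.5791, -0.3354, 0.1654]
ee_rot: [[-0.002, 0.07, -0.998], [0.004, -0.998, -0.07], [-1.0, -0.004, 0.002]]
wrist_force: [-1.1, 9.2, 2.6]
gripper_width: 0.248
```

Side force rose to 9 N while motion stalled, at a rail y of about -0.10, so the shoe is at the stop. I'll relax, open and rise.

Call:
{"op": "move_arm", "data": {"increments": [0,0,0,0,-0.0015,0,0.015,0,0,0,0,-0.0025,0,0.015,0,0,0,0,-0.0025,0,0.015,0,0,0,0,-0.0025,0,0.025,0,0,0,0,-0.0025,0,0.035,0,0,0,0,-0.0025,0,0.045,0,0,0,0,-0.0025,0,0.055,0,0,0,0,-0.0025,0,0.055,0,0,0,0,-0.0025,0,0.055]}}

```text
time_s: 12.05
tcp_pos: [0.5798, -0.3355, 0.1663]
ee_rot: [[0.0, 0.07, -0.998], [-0.0, -0.998, -0.07], [-1.0, 0.0, -0.0]]
wrist_force: [0.4, 0.3, -0.8]
gripper_width: 0.572
```

```bash
python3 - <<'E'
from h import *
st()
E
```

```text
t 12.05 tcp [ 0.5798 -0.3355  0.1663] psi -85.96 down -1.0 F [ 0.44  0.27 -0.85] M [-0.04 -0.02  0.01] w 0.572 j [-16.2  29.    2.2   0.  -63.2 110.3]
```

Open at 50 mm with no force. I'm rising, then backing towards the robot to clear the view.

Call:
{"op": "move_arm", "data": {"increments": [0,0,0,-0.01,0,0,0.055,0,0,0,-0.03,0,0,0.055,0,0,0,-0.06,0,0,0.055,0,0,0,-0.09,0,0,0.055,0,0,0,-0.12,0,0,0.055,0,0,0,-0.14,0,0,0.055,0,0,0,-0.14,0.03,0.02,0.055,0,0,0,-0.14,0.06,0.05,0.055,0,0,0,-0.14,0.09,0.08,0.055,0,0,0,-0.14,0.11,0.1,0.055,0,0,0,-0.14,0.12,0.11,0.055,0,0,0,-0.14,0.12,0.11,0.055]}}

```text
time_s: 13.05
tcp_pos: [0.4762, -0.465, 0.3071]
ee_rot: [[0.001, 0.067, -0.998], [-0.001, -0.998, -0.067], [-1.0, 0.001, -0.0]]
wrist_force: [0.1, 0.2, -1.1]
gripper_width: 0.63
```

```bash
python3 - <<'E'
from h import *
st()
for n in("scene","top"):
    im=r.capture(n); cv2.imwrite(f"pics/{n}11.png",im[:,:,::-1])
cv2.imwrite("pics/s11w.png",cv2.resize(cv2.imread("pics/scene11.png")[130:260,0:180],None,fx=4,fy=4,interpolation=cv2.INTER_CUBIC)[:600])
a=cv2.resize(cv2.imread("pics/top11.png")[120:240,320:500],None,fx=4,fy=4,interpolation=cv2.INTER_CUBIC)
cv2.imwrite("pics/t11z.png",a)
E
```

```text
t 13.05 tcp [ 0.4762 -0.465   0.3071] psi -86.18 down -1.0 F [ 0.1   0.24 -1.12] M [-0.04 -0.02  0.  ] w 0.63 j [-30.4  24.   14.3   0.  -80.2 124.2]
```

View pics/s11w.png

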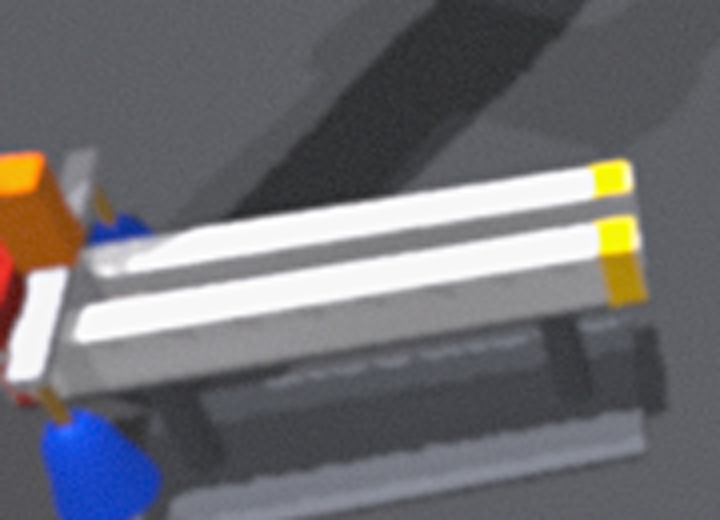

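View pics/t11z.png

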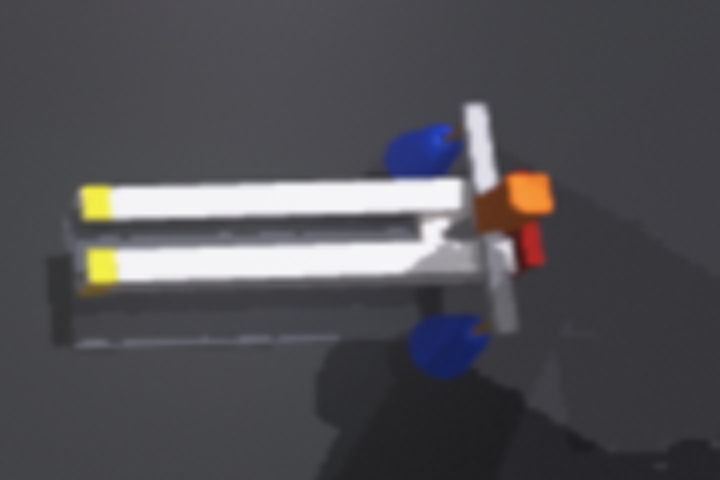

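View pics/scene11.png

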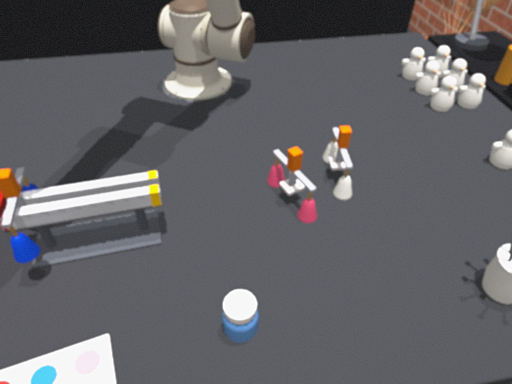

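```bash
python3 - <<'E'
from h import *
np.set_printoptions(precision=4,suppress=True)
f=lambda u,v:((u+.5)/4-.5+320,(v+.5)/4-.5+120)
a=ray("top",f(475,103),.143);b=ray("top",f(506,332),.143);m=(a+b)/2
blk=np.mean([ray("top",f(*q),.188) for q in((509,179),(549,172),(553,210),(516,217))],0)
print(a,b,m,"len",np.linalg.norm(a-b),"yaw",np.degrees(np.arctan2((a-b)[1],(a-b)[0])),"blk",blk)
yc=(ray("top",f(80,187),.121)+ray("top",f(88,284),.121))/2;print(yc)
t=np.radians(4.1);X=np.array([np.cos(t),np.sin(t),0]);Y=np.array([-np.sin(t),np.cos(t),0]);o=yc-.13*Y
for q in(m,blk):print("rail x,y",(q-o)@X,(q-o)@Y)
E
```

```text
[ 0.6475 -0.3283  0.143 ] [ 0.5105 -0.3365  0.143 ] [ 0.579  -0.3324  0.143 ] len 0.13731596132936147 yaw 3.411185495132309 blk [ 0.5777 -0.3334  0.188 ]
[ 0.5632 -0.1034  0.121 ]
rail x,y -0.000648454359302527 -0.09952736960706482
rail x,y -0.0020478896541875884 -0.10046683366166992
```

Carrier measured at rail x about -1 mm, y about -100 mm, yaw 0.7° off. The crossbar length comes out at 137 mm against 136, so the z = 60 mm height I assumed holds. The bystanders look unmoved in the scene view, and the robot is clear.

```bash
python3 - <<'E'
from h import *
A=cv2.imread("pics/scene0.png")[:,:,::-1].copy();B=cv2.imread("pics/scene11.png")[:,:,::-1].copy()
for q in(A,B):print([b[0] for b in blobs(masks(q)["orange"])])
st(); print(r.finish_job())
E
```

```text
[[505.8, 69.0], [343.9, 137.4], [408.2, 147.0], [294.2, 159.9]]
[[505.6, 67.5], [344.0, 137.4], [294.3, 160.2], [8.7, 185.3]]
t 13.15 tcp [ 0.4784 -0.4628  0.3066] psi -86.0 down -1.0 F [-0.67  0.59  0.33] M [-0.03 -0.04  0.01] w 0.633 j [-30.2  24.   14.3  -0.  -80.2 124.2]
the job is handed in; nothing more can be done
None
```

The blue carrier is in the rail at the red stop, and I handed the job in at 13.15 s, with no verdict reported. I took it by the orange block, carried it over the other two carriers, fed the shoe into the yellow end and slid it along. At the stop it pushed back with about 9 N; I relaxed the push, opened the gripper and moved clear.

**Last checks:**
- **Position:** the top view puts the carrier at rail x of -1 to -2 mm and y of -100 mm, with yaw within 1° of the rail. This assumes its shoe is on the floor (z = 60 mm). The crossbar then measures 137 mm against the true 136 mm, and the carrier had already met the floor before release.
- **Bystanders:** the white and pink carriers' grip blocks are within 0.3 pixel of where they started in the scene view.
- **Arm:** it is clear of everything, with a wrist force of about 1 N or less.

**What disagreed:**
- **Grip height:** I began the lift before the fingers had fully closed, so the carrier hung about 7 mm lower than I planned. I noticed when a 5 mm lowering met about 14 N from the channel floor, and I undid it.
- **Cameras:** the two views differed by 2–3 mm in x, so I used values in between for the grasp and the insertion.

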